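# Tip the earbud case onto its charging spot

## Robot

A 6-joint arm with a two-finger parallel gripper is mounted at the origin on the work surface. World frame = base frame: x ahead of the robot, y to its left, z up, the work surface at z = 0. Lengths are in mm, angles in rad, forces in N, time in s.
With the tool pointing down it reaches from about 300 to 775 mm from the base axis. Payload 14.6 kg.
Tool frame: the origin (TCP) lies on the centre line of the jaws, within the pads' length; the fingertips stand 19 mm ahead of it and the grasp point (between the pads) is the TCP (bot.tip_reach is the distance from the TCP to the fingertips, in mm); z points along the fingers, y is the line along which they close (so a half turn about z gives the same grasp; the last joint's range is limited). The gripper opens to 85 mm and grips with 20 to 120 N. Pads are 22 mm wide; open, the fingers measure 114 mm over their backs; the gripper's body (76 mm by 85 mm) begins 54 mm behind the grasp point. The pads swing forward as they close: fully open they stand 13 mm farther back than shut.
Start: joints at [-1.248, 0.3, 1.521, -0, 1.321, -0.067], TCP at [208.994, -508.735, 250.281] pointing down, gripper open.
Joint ranges: [-3.03, 3.03], [-0.79, 2.21], [0.23, 2.52], [-1.04, 4.18], [0, 3.07], [-2.55, 2.55]. Speed limits (rad/s): [2.22, 2.22, 2.57, 3.14, 3.14, 3.14].

## Interface

Orientations are given as a unit quaternion [w, x, y, z].
In Python, from rig import bot gives the robot as it stands. Calls block until the motion is done:
- bot.move_to(position, orientation): joint-space move of the TCP to a pose.
- bot.servo_line(position, attitude=None, speed=150, until_force=None): straight line of the TCP; attitude=None keeps the orientation; speed is the mean speed in mm/s. With until_force (N) it stops when the force on the tool has changed by that much, and returns True; else False.
- bot.move_joints(angles): joint-space move.
- bot.move_gripper(opening, grip_force=None): finger opening in mm; grip_force is the grip in N (None keeps the last); returns when the fingers have stopped.
- bot.dwell(seconds).
- bot.ik(position, orientation): joint angles nearest the present ones, or None.
- bot.read_state(): the state.
- bot.read_camera(name): name is "side" or "top" or "wrist"; returns a dict with "image" (400x640x3 uint8, blue, green, red), "depth" (400x640 float32, mm along the optical axis (not along the pixel's ray), 0 where there is no reading), "fovy" (degrees; the focal length in pixels is half the picture's height over the tangent of half this angle, whatever the lens; pixels are square), "cx", "cy" (the principal point, pixels), "eye" and "attitude" of the camera in the world; the wrist camera has in their place "mount" (4x4, takes a point from camera to tool coordinates, whose origin is the TCP and whose axes are the flange's). Camera axes: x right, y down, z forward; pixel columns grow to the right and rows downward; lengths in mm; the calibration is good to about 2 mm. A picture is of the moment at which its call begins: read the wrist's pose just before it.
A pose or a line that the arm cannot do raises bot.MotionError and nothing moves.
- bot.finish_job(): hands the job in; it is judged then, once.
The state is a dict: "clock": time; "joint_positions": joint angles; "qvel": joint speeds; "effort": joint torques, N m; "ee_pos": TCP position; "tool_rot": TCP orientation; "ft_force": force on the tool from outside, world axes, zero at the start; "moment": the same for the moment, N m; "grip_width": finger opening in mm; "grip_force": force on a finger pad.
Only numpy, scipy, OpenCV 4.12 (cv2) and the standard library are available. Lean on these libraries where they do the work, as an engineer would, in place of code of your own. Each camera call takes 0.05 s, during which the arm holds its last target. There are 200 camera calls.

## Task

The green earbud case is standing upright on the wireless charging pad. Without gripping or lifting it, gently push it over onto its back so that it lies flat with its indicator light facing up, and push it along the pad until it lies centred over the white ring. Leave the tumbler, the phone stand and the spoon keychain where they are.

Things in the scene. Friction and masses are not known exactly. Their poses are not given: they have to be found in the camera images.
- pad: Wireless charging pad, a grey slab fixed to the shelf at any yaw, 170 mm long (its x) x 100 mm wide (its y) x 8 mm thick. Origin: centre of its underside; z up. At the start the case's centre is 46 to 66 mm from the pad's centre towards its -x end, up to 6 mm aside, its back towards the ring. Nothing stands beyond the -x end.
- ring (a point): Centre of the white ring mark (30 mm across) on the pad's top face, at (22, 0, 8) mm in the pad's frame. It marks the charging spot.
- case: Loose green plastic earbud case, 27 mm thick (x) x 62 wide (y) x 50 high (z), edges rounded 5 mm, 40 to 75 g, dark lid seam 34 mm up. Origin: centre of its 27 x 62 base. Small white light on its front (-x); steel hinge strip on its back (+x), which looks along the pad's +x within 9 degrees. Pushed near the top it tips past balance at 28 degrees and drops.
- case_center (a point): Middle of the earbud case, 25 mm above its base along its z. 25 mm above the pad's top when upright, 13.5 mm when lying on its back (case x axis down, z level, 50 mm long, 62 mm wide, 27 mm high; it slides on the pad when pushed low).
- tumbler: Empty frosted glass tumbler, loose, 72 mm across the rim, 90 mm high. Origin: centre of its underside. To be left alone.
- stand: Silver aluminium phone stand, loose, base 80 x 70 mm, about 85 mm high, leaning back plate and lip. Origin: centre of its underside. To be left alone.
- keychain: Stainless spoon-shaped keychain lying flat, loose, about 117 mm long (its x), 26 mm wide, 5 mm thick, split ring at -x. Origin: near its middle, underside. To be left alone. Tumbler, stand and keychain stand in changing order 175 to 205 mm from the pad's centre: one beyond its +x end, one off each long side.
Not all that is in view belongs to the job. Of the things that look like the case, the smallest one is meant.

How it is judged:
By the outcome, as a careful person would: the job done as asked, in the order asked, and still so for the second after the job is handed in, with the robot touching nothing.
It also fails if it takes over 40 s, if anything falls off the work surface, if the arm or the gripper's body presses on something with over 40 N, if the wrist force passes 120 N, or if a joint passes its speed limit or range.

## Working session

There is one attempt and no reset: what is moved stays moved. The work goes in short steps, each a Python script; the robot and the scene stay as the last script left them, time stands still between calls to the robot, and variables do not carry over. Pictures are saved under pics/ and viewed, at most 10 in all, crops included, and the job is handed in when it is done.

```bash
ls; mkdir -p pics; python3 - <<'E'
from rig import bot
import cv2,numpy as np,pickle
d={n:bot.read_camera(n) for n in("top","side")}
pickle.dump(d,open("d0.pkl","wb"))
for n in d:
    cv2.imwrite(f"pics/{n}0.png",d[n]["image"]); print(n,d[n]["fovy"],d[n]["cx"],d[n]["cy"],d[n]["eye"],d[n]["attitude"])
s=bot.read_state();print(s["clock"],s["ee_pos"],s["tool_rot"],bot.tip_reach)
E
```

```text
pics
top 43.75722810449129 321.77334449429895 196.31081742860746 [469.97616433  49.8184194  891.54253485] [-0.02986937  0.71323825 -0.699513    0.03287214]
side 54.14456678838249 318.5532565129535 194.05278787113335 [ 279.34300063 -312.66171659  561.92567019] [-0.32002681  0.89121353 -0.30296118  0.1074049 ]
0.1 [ 208.93769832 -508.55813807  249.75713632] [-5.31816522e-04  9.81066543e-01  1.93670211e-01 -6.38131587e-05] 19.0
```

View pics/top0.png

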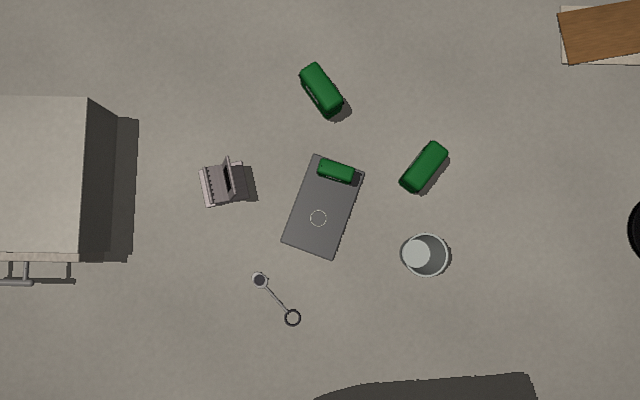

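View pics/side0.png

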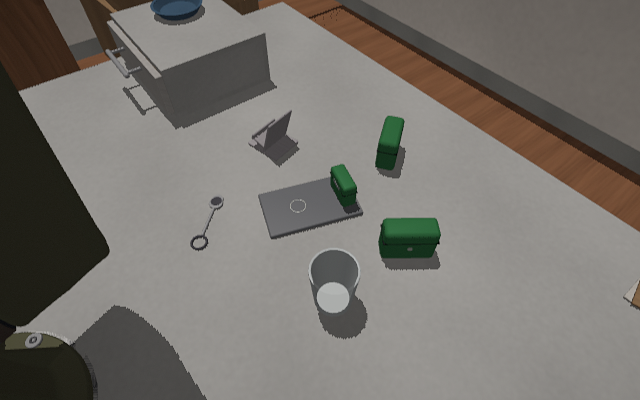

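The top view shows the pad with corners at about (314,154), (364,172), (333,260) and (281,242), the ring at (318,218), and the small case at (336,170). Two bigger green decoys sit at (322,90) and (424,167). In the side view the pad is around (310,205), the ring at (298,206) and the case at (344,185). The pad's +x points towards the robot.

```bash
cat > h.py <<'E'
import numpy as np,cv2
from scipy.spatial.transform import Rotation as R
def rot(q): return R.from_quat([q[1],q[2],q[3],q[0]])
def f_(c): return 200/np.tan(np.radians(c["fovy"]/2))
def rays(c,uv):
    uv=np.atleast_2d(np.array(uv,float)); f=f_(c)
    return rot(c["attitude"]).apply(np.c_[(uv[:,0]-c["cx"])/f,(uv[:,1]-c["cy"])/f,np.ones(len(uv))])
def plane(c,uv,z):
    d=rays(c,uv); e=np.array(c["eye"]); return e+d*((z-e[2])/d[:,2])[:,None]
def tri(ca,a,cb,b):
    da,db=rays(ca,a)[0],rays(cb,b)[0]; ea,eb=np.array(ca["eye"]),np.array(cb["eye"])
    s=np.linalg.lstsq(np.c_[da,-db],eb-ea,rcond=None)[0]; p,q=ea+s[0]*da,eb+s[1]*db
    return (p+q)/2,np.linalg.norm(p-q)
def cloud(c,m):
    v,u=np.nonzero(m&(c["depth"]>0)); z=c["depth"][v,u]
    return np.array(c["eye"])+rays(c,np.c_[u,v])*z[:,None]
def green(c):
    b,g,r=[c["image"][...,i].astype(int) for i in range(3)]
    return (g>1.4*r+8)&(g>1.3*b+8)
def blobs(m,amin=100):
    n,l,s,ce=cv2.connectedComponentsWithStats(m.astype(np.uint8)); return [(l==i,s[i,4],ce[i]) for i in range(1,n) if s[i,4]>amin]
def ring(c,near):  # bright ring near pixel
    g=c["image"].min(2).astype(int); m=np.zeros(g.shape,bool); u,v=map(int,near)
    w=g[v-16:v+17,u-16:u+17]; m[v-16:v+17,u-16:u+17]=w>np.median(w)+40
    vv,uu=np.nonzero(m); return cv2.fitEllipse(np.c_[uu,vv].astype(np.float32))[0],m.sum()
def q_down(yaw): # tool z down, tool y at world yaw
    y=np.array([np.cos(yaw),np.sin(yaw),0]); z=np.array([0,0,-1.]); x=np.cross(y,z)
    q=R.from_matrix(np.c_[x,y,z]).as_quat(); return np.r_[q[3],q[:3]]
E
python3 - <<'E'
from h import *
import pickle
d=pickle.load(open("d0.pkl","rb")); T,S=d["top"],d["side"]
rt,n1=ring(T,(318,218)); rs,n2=ring(S,(298,206)); print("ring",rt,n1,rs,n2); R3,gap=tri(T,rt,S,rs); print(R3,gap,plane(T,rt,8),plane(S,rs,8))
for n,c in d.items():
    for m,a,ce in blobs(green(c)):
        P=cloud(c,m); zt=np.percentile(P[:,2],97); t=P[P[:,2]>zt-4]
        r=cv2.minAreaRect(t[:,:2].astype(np.float32)); print(n,a,ce,"ztop",zt,r)
# pad outline in top
P=cloud(T,np.ones((400,640),bool)); g=T["image"].astype(int)
v=T["image"].mean(2)
m=np.zeros((400,640),np.uint8); m[145:270,270:375]=1
pm=((v<105)&(m>0))
for b,a,ce in blobs(pm,1000):
    cn=cv2.findContours(b.astype(np.uint8),0,1)[0][0]; bx=cv2.boxPoints(cv2.minAreaRect(cn)); p=plane(T,bx,8)
    Q=cloud(T,b); print("pad",a,p[:,:2],np.linalg.norm(np.diff(p,axis=0),axis=1),p.mean(0),np.median(Q[:,2]))
# everything >70mm tall etc near
E
```

```text
ring (317.7566223144531, 217.8756103515625) 21 (297.4598388671875, 205.5115203857422) 18
[510.32186907  53.13259734   6.18328787] 0.3289894154966571 [[510.09605802  53.20660502   8.        ]] [[509.71193615  51.8601453    8.        ]]
top 1290 [321.26899225  89.46434109] ztop 72.93402965143878 ((730.0784301757812, 52.54936218261719), (84.0626220703125, 34.9973030090332), 36.069332122802734)
top 1216 [423.61101974 166.79851974] ztop 73.07393030294611 ((599.6852416992188, -125.6134262084961), (34.79044723510742, 83.34029388427734), 51.3819465637207)
top 587 [335.4241908  170.24531516] ztop 61.05248801138331 ((589.9353637695312, 25.056915283203125), (59.23645782470703, 25.299943923950195), 72.99125671386719)
side 980 [389.22142857 142.1377551 ] ztop 69.40177577487597 ((731.2244873046875, 51.156585693359375), (85.56437683105469, 34.81374740600586), 35.95288848876953)
side 692 [343.31358382 184.89884393] ztop 57.59850988550199 ((588.8491821289062, 22.855331420898438), (59.76934814453125, 25.248071670532227), 72.03853607177734)
side 2137 [408.80580253 237.0931212 ] ztop 69.61483319739615 ((599.0643920898438, -127.237060546875), (35.84122085571289, 83.07866668701172), 52.491485595703125)
pad 4460 [[467.33766064 120.85453663]
 [628.90973989  64.08409891]
 [593.81038277 -33.17216792]
 [433.30144352  24.99896311]] [171.25542149 103.39606525 170.72492514] [530.8398067   44.19135769   8.        ] 8.902348514839844
```

```bash
python3 - <<'E'
from h import *
from rig import bot
C=np.array([589.4,24.0]); a=np.radians(162.5); u=np.array([np.cos(a),np.sin(a)])
bot.move_gripper(30)
print("tip",bot.tip_reach,bot.read_state()["grip_width"])
best=None
for yaw in (a-np.pi/2,a+np.pi/2):
    j=bot.ik(np.r_[C-42*u,61],q_down(yaw)); print(yaw,j)
    if j is not None and (best is None or abs(j[5])<abs(best[1][5])): best=(yaw,j)
q=q_down(best[0]); print(q)
bot.move_to(np.r_[C-48*u,130],q)
bot.servo_line(np.r_[C-46*u,61])
c=bot.read_camera("side"); cv2.imwrite("pics/pre.png",c["image"][100:300,200:500])
f0=bot.read_state()["ft_force"]
bot.servo_line(np.r_[C+8*u,61],speed=50)
print(bot.read_state()["ft_force"]-f0)
bot.dwell(.3)
bot.servo_line(np.r_[C-10*u,110])
import pickle; d={n:bot.read_camera(n) for n in("top","side")}; pickle.dump(d,open("d1.pkl","wb"))
cv2.imwrite("pics/s1.png",np.vstack([np.hstack([c["image"][100:300,200:500],d["side"]["image"][100:300,200:500]])]))
print(bot.read_state()["clock"])
for n,c in d.items():
    for m,ar,ce in blobs(green(c)):
        P=cloud(c,m); zt=np.percentile(P[:,2],97); t=P[P[:,2]>zt-4]
        print(n,ar,ce,"ztop",zt,cv2.minAreaRect(t[:,:2].astype(np.float32)))
E
```

```text
tip 19.0 30.016021587051327
1.2653637076958888 [-4.01069344e-02  6.76758220e-01  1.43390902e+00 -4.44089210e-16
  1.03092542e+00 -1.30547064e+00]
4.4069563612856815 [-4.01069344e-02  6.76758220e-01  1.43390902e+00 -4.44089210e-16
  1.03092542e+00  1.83612201e+00]
[0.         0.15212339 0.98836151 0.        ]
[-0.63581623  0.14027029 -0.4344327 ]
5.8917
top 780 [316.82307692  80.27051282] ztop 73.25554066328823 ((705.9769897460938, 44.80790710449219), (136.78944396972656, 49.30685043334961), 18.43376922607422)
top 1175 [424.34212766 166.33702128] ztop 73.03018729884428 ((599.3807373046875, -125.43263244628906), (34.636417388916016, 83.19222259521484), 53.42049789428711)
side 986 [389.17545639 142.19066937] ztop 69.54398693256506 ((731.0072021484375, 50.6899299621582), (84.85479736328125, 34.37570571899414), 35.970558166503906)
side 891 [321.31537598 195.40291807] ztop 34.697235417757696 ((550.3424072265625, 35.4825325012207), (61.2969970703125, 47.4961051940918), 72.8508071899414)
side 2125 [408.68188235 237.28282353] ztop 69.55398188289082 ((598.8743286132812, -127.67045593261719), (35.09371566772461, 82.87248229980469), 53.62171936035156)
```

View pics/s1.png

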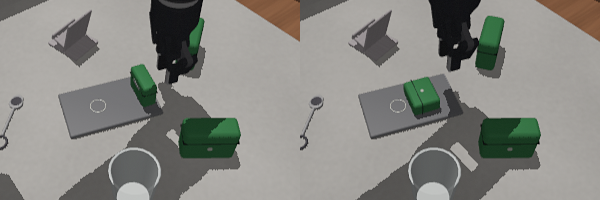

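The case lies on its back with its light up, at about (422,97) in the right half of the crop. Its top is at 35 mm, as expected. Next I push it low towards the ring and stop short to check.

```bash
cat >> h.py <<'E'
def case_now(d):
    o={}
    for n,c in d.items():
        P=cloud(c,green(c)); k=(np.hypot(P[:,0]-530,P[:,1]-44)<75)&(P[:,2]>12)&(P[:,2]<45)
        P=P[k]
        if len(P)<100: continue
        zt=np.percentile(P[:,2],95); t=P[P[:,2]>zt-4]
        o[n]=(zt,)+tuple(cv2.minAreaRect(t[:,:2].astype(np.float32)))
    return o
E
python3 - <<'E'
from h import *
from rig import bot
import pickle
C=np.array([550.6,35.6]); G=np.array([510,52.2]); a=np.radians(161.5); u=np.array([np.cos(a),np.sin(a)])
q=q_down(a-np.pi/2); z=34
bot.move_to(np.r_[C-50*u,110],q); bot.servo_line(np.r_[C-48*u,z])
E=G-(36+4)*u
bot.servo_line(np.r_[C-38*u,z],speed=60)
bot.servo_line(np.r_[E,z],speed=40)
print(bot.read_state()["ft_force"],bot.read_state()["ee_pos"])
bot.servo_line(np.r_[E-12*u,z],speed=60); bot.servo_line(np.r_[E-60*u,150])
d={n:bot.read_camera(n) for n in("top","side")}; pickle.dump(d,open("d2.pkl","wb"))
print(E,case_now(d),bot.read_state()["clock"])
cv2.imwrite("pics/s2.png",np.hstack([d["top"]["image"][60:300,200:450],d["side"]["image"][60:300,200:450]]))
E
```

```text
[-0.39370746 -0.89693729  0.34657099] [548.07329646  39.44713204  34.01567681]
[547.93294621  39.50781374] {'side': (np.float64(34.551893518661615), (512.3738403320312, 51.473731994628906), (61.42617416381836, 48.892051696777344), 71.91838073730469)} 9.75
```

View pics/s2.png

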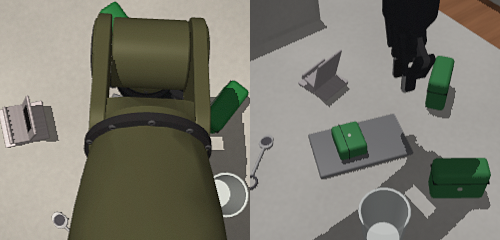

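The top view is blocked by the arm. The side view shows the case lying light-up at (350,140) in the crop. I'll swing the arm clear for a proper two-view measurement.

```bash
python3 - <<'E'
from h import *
from rig import bot
import pickle
s=bot.read_state(); p=s["ee_pos"]; bot.servo_line(np.r_[p[:2],230],speed=200)
j=np.array(bot.read_state()["joint_positions"]); j[0]-=1.1; bot.move_joints(j)
d={n:bot.read_camera(n) for n in("top","side")}; pickle.dump(d,open("d3.pkl","wb"))
print(case_now(d),bot.read_state()["clock"])
u=np.array([-.942,.336])
for n,c in d.items():
    for m,ar,ce in blobs(green(c)):
        cn=max(cv2.findContours(m.astype(np.uint8),0,1)[0],key=len).reshape(-1,2)
        for z in (8+13.5,35): 
            P=plane(c,cn,z)[:,:2]; r=cv2.minAreaRect(P.astype(np.float32))
            if np.hypot(*(np.array(r[0])-[510,52]))<40: print(n,z,ar,r)
T=d["top"]; v=T["image"].mean(2); m=np.zeros((400,640),bool); m[145:270,270:375]=1
b=((v<105)|green(T))&m; b=max(blobs(b),key=lambda t:t[1])[0]
cn=cv2.findContours(b.astype(np.uint8),0,1)[0][0]; bx=cv2.boxPoints(cv2.minAreaRect(cn)); p=plane(T,bx,8)
print(p.mean(0),np.linalg.norm(np.diff(p,axis=0),axis=1),p[:,:2])
cv2.imwrite("pics/s3.png",cv2.resize(T["image"][130:280,250:450],None,fx=3,fy=3))
E
```

```text
{'top': (np.float64(38.01042024051085), (512.9482421875, 53.34274673461914), (59.31433868408203, 47.93436813354492), 72.59590148925781), 'side': (np.float64(34.58371485405576), (512.2175903320312, 51.40703201293945), (60.753841400146484, 48.20183563232422), 72.48809051513672)} 12.6583
top 21.5 962 ((513.8233032226562, 52.789581298828125), (61.5057258605957, 49.39347839355469), 71.41297912597656)
top 35 962 ((513.1429443359375, 52.74345397949219), (60.55137252807617, 48.62704086303711), 71.41294860839844)
side 21.5 898 ((514.0549926757812, 53.04779052734375), (76.27832794189453, 51.529319763183594), 71.06111145019531)
side 35 898 ((508.1918640136719, 43.912227630615234), (74.37290954589844, 50.24212646484375), 71.06104278564453)
[530.56094905  44.57159775   8.        ] [170.59981507 103.43003113 170.07745226] [[467.08396836 120.90226831]
 [628.25120921  64.9610726 ]
 [593.51348035 -32.46100669]
 [433.39513829  24.88405678]]
```

View pics/s3.png

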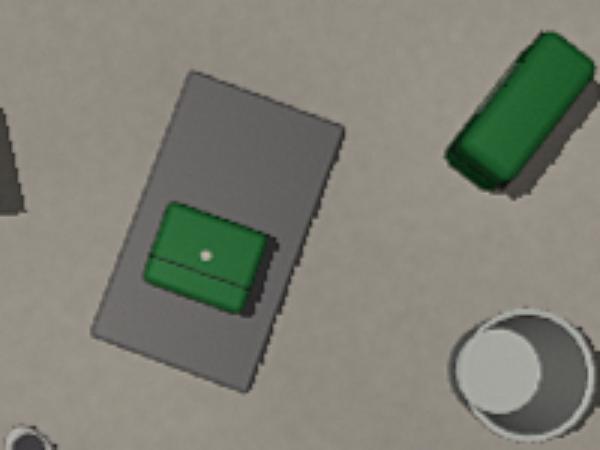

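The top crop shows the case lying light-up at (205,257), square with the pad. Both views put it about 2.8 mm short of the ring along the pad, with under 0.6 mm sideways error. A final nudge of that amount will do.

```bash
python3 - <<'E'
from h import *
from rig import bot
import pickle
a=np.radians(161.5); u=np.array([np.cos(a),np.sin(a)]); q=q_down(a-np.pi/2); z=34
E=np.array([548.07,39.45])+2.8*u
bot.move_to(np.r_[E-40*u,150],q); bot.servo_line(np.r_[E-16*u,z]); bot.servo_line(np.r_[E,z],speed=25); bot.dwell(.2)
print(bot.read_state()["ee_pos"])
bot.servo_line(np.r_[E-14*u,z],speed=60); bot.servo_line(np.r_[E-50*u,230])
j=np.array(bot.read_state()["joint_positions"]); j[0]-=1.1; bot.move_joints(j)
d={n:bot.read_camera(n) for n in("top","side")}; pickle.dump(d,open("d4.pkl","wb"))
print(case_now(d),bot.read_state()["clock"])
c=d["top"]
for m,ar,ce in blobs(green(c)):
    cn=max(cv2.findContours(m.astype(np.uint8),0,1)[0],key=len).reshape(-1,2); print(cv2.minAreaRect(plane(c,cn,35)[:,:2].astype(np.float32)))
cv2.imwrite("pics/s4.png",c["image"])
E
```

```text
[545.46228593  40.29852328  33.95982738]
{'top': (np.float64(38.102422264745655), (510.65679931640625, 53.88608932495117), (59.354915618896484, 48.20124435424805), 71.85099792480469), 'side': (np.float64(34.62837161455271), (510.02105712890625, 52.44767379760742), (60.870330810546875, 48.37053298950195), 71.17959594726562)} 21.025
((734.7189331054688, 52.08045196533203), (99.25430297851562, 46.23661804199219), 36.153282165527344)
((601.0428466796875, -128.683349609375), (39.740760803222656, 98.58804321289062), 52.919124603271484)
((510.5948791503906, 53.54378128051758), (60.67313766479492, 48.827091217041016), 71.33519744873047)
```

View pics/s4.png

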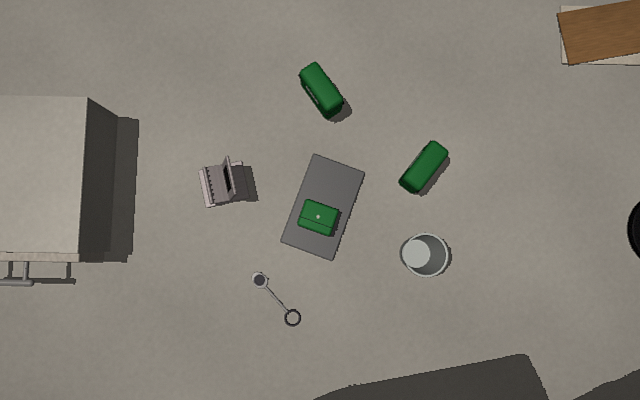

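The case lies light-up at (318,217), over where the ring was at (318,218), and measures within about 1 mm of it in both views. The tumbler, stand, keychain and decoys are where they were.

```bash
python3 -c "
from rig import bot
print(bot.finish_job())"
```

```text
the job is handed in; nothing more can be done
None
```

The job is handed in: the case was tipped onto its back with its light facing up and pushed to within about 1 mm of the ring's centre, and the tumbler, stand and keychain look unmoved; the clock was at about 21 s, but no verdict was returned.

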